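Turn over the rapid-test station for the next specimen

TASK

Get the rapid-test station ready for the next test: throw the used cartridge from the reading cradle into the discard tub, then take one fresh cartridge, the top one, from the spring dispenser and lay it flat in the cradle's nest. Also put the specimen cup into the wide round holder and the dropper bottle into the narrow one, upright and set down gently, not dropped.

Things in the scene. Friction and masses are not known exactly. Their poses are not given: they have to be found in the camera images.
- used_cartridge: the used test cartridge: flat white plastic block 28 x 60 x 12 mm with a round window in the middle (a dark pink spot in it), lying at the start in the nest of the reading cradle. Origin: centre of its underside; x across its 28 mm width (grip it so), y along its 60 mm length, z up. 25 g
- fresh_cartridge: the fresh cartridge to load: same block, 28 x 60 x 12 mm, window blank; at the start the top one of the three in the spring dispenser, its underside 40 mm above the bench. Origin: centre of its underside; x across its 28 mm width, y along its length, z up. 25 g
- specimen_cup: white screw-lidded specimen cup, 73 mm high, lid 62 mm across (its top 13 mm), body 60 mm at most, standing on the bench; grip it round the lid. Origin: centre of its underside, z up. 55 to 115 g
- dropper_bottle: brown dropper bottle with a white nozzle cap, 92 mm high; body 33 mm across up to 61 mm high, above it a collar 20 mm across and a nozzle 13 mm across; stands on the bench; grip it round the body. Origin: centre of its underside, z up. 30 to 65 g
- reading_cradle: low fixed grey block, 60 mm (x) by 88 mm (y), small panel on its -x side. Nest on top, 42 mm (x) by 74 mm (y), floor 12 mm above the bench, centred on the origin; a cartridge lies along y, either way round. Ridges up to 18.5 mm at its two ends and corners only: the middle 58 mm of the long sides is open, level with the floor, for fingers. Origin: centre of the underside, z up
- dispenser: fixed spring dispenser, 46 mm (x) by 78 mm (y): base with an aluminium channel at each end of y, 46 mm high, long sides open over the middle 44 mm. Three cartridges lie along y on its lift plate, 2 mm play, the top one from 40 to 52 mm above the bench. Lift that one straight up; a soft spring (20 N/m) lifts the next to the same height. Two stay. Origin: centre of the underside, z up
- discard_tub: fixed round open grey tub, 45 mm high, 92 mm across the rim, 80 mm across inside at the rim and 70 mm at the floor, floor 3 mm above the bench. Letting a cartridge fall into it from just above the rim is fine. Origin: centre of its underside, z up
- cup_holder: fixed low white round holder for the specimen cup, 90 mm outside (94 mm at the foot), 80 mm inside, rim 20 mm high, floor (dark) 4 mm above the bench. Origin: centre of its underside, z up
- bottle_holder: fixed low white round holder for the dropper bottle, 62 mm outside (66 mm at the foot), 52 mm inside, rim 22 mm high, floor (dark) 4 mm above the bench. Origin: centre of its underside, z up
- lift (a joint): height of the dispenser's lift plate (m): 0 with three cartridges on it, +0.012 for each one taken out

How it is judged:
By the outcome, as a careful person would: the job done as asked, in the order asked, and still so for the second after the job is handed in, with the robot touching nothing.
It also fails if it takes over 99 s, if anything falls off the work surface, if the arm or the gripper's body presses on something with over 40 N, if the wrist force passes 120 N, or if a joint passes its speed limit or range.

ROBOT

A 7-joint arm with a two-finger parallel gripper is mounted at the origin on a cart in front of the work surface, level with it; the furniture and walls round the work are solid. World frame = base frame: x ahead of the robot, y to its left, z up, the work surface at z = 0. Lengths are in m, angles in rad, forces in N, time in s.
With the tool pointing down it reaches from about 0.425 to 0.925 m from the base axis. Payload 6.8 kg.
Tool frame: the origin (TCP) lies between the finger pads; the fingertips stand 17 mm ahead of it and the grasp point (between the pads) lies 2 mm behind it; z points along the fingers, y is the line along which they close (so a half turn about z gives the same grasp; the last joint's range is limited). The gripper opens to 88 mm and grips with 3 to 60 N. Pads are 20 mm wide; open, the fingers measure 115 mm over their backs; the gripper's body (75 mm by 178 mm) begins 61 mm behind the grasp point.
Start: joints at [1.128, 0.477, 0.022, 1.555, -0.011, 1.109, -0.083], TCP at [0.222, -0.638, 0.24] pointing down, gripper open.
Joint ranges: [-2.96, 2.96], [-0.34, 2.1], [-1.41, 1.46], [0.24, 2.44], [-1.37, 4.51], [0.17, 1.92], [-2.96, 2.96]. Speed limits (rad/s): [2.39, 2.39, 3.14, 3.14, 3.14, 3.14, 3.14].

INTERFACE

Orientations are given as a 3x3 rotation matrix whose columns are the frame's x, y, z axes.
In Python, from station import monitor, vision, robot gives the robot as it stands.
- The arm moves only by the shell command python3 -m creep 'ROWS' [FORCE]. ROWS is JSON, a list of rows, each an object with "xyz": the shift along the tool's x, y, z in units of 50 mm (1.0 is 50 mm), a list of three; "rotation": the turn, a rotation vector about the tool's x, y, z in units of 6 degrees (1.0 is 6 degrees), a list of three; "jaw": the closure in counts, from 0 (fully open) to 255 (shut). In form: [{"xyz": [tx, ty, tz], "rotation": [ax, ay, az], "jaw": jaw}, ...]. A call has 1 to 12 rows; each row is the pose to reach, as a shift and turn from the pose commanded when the call began, along the tool's axes at that moment; what a row does not reach only later rows make up. A row lasts 1/10 s, in which the tool goes at most 50 mm and 8.59 degrees, less where a joint would pass 70% of its speed; a pose out of reach is approached as far as the arm can. A call with a gripper value outside its range is refused whole. The fingers move at their own pace and stop on an object; FORCE is the grip in N (left out, the last holds). Time passes only in rows, so rows that repeat a pose let the fingers close. It gives the time, the measured TCP pose, the force, the opening and the grip force at its end, in the units of the state.
- monitor.sense(): the state, without advancing time (a new reading comes with each control period).
- vision.snapshot(name): name is "scene" or "top" or "wrist"; returns a dict with "color" (384x512x3 uint8, blue, green, red), "camera_matrix" (3x3 intrinsics, pixels), "R" (3x3) and "t" (3): a world point X has camera coordinates R X + t. Camera axes: x right, y down, z forward; pixel columns grow to the right and rows downward; lengths in m; the calibration is good to about 2 mm. A picture is of the moment at which its call begins. There is no depth.
- robot.hand_in(): hands the job in; it is judged then, once.
The state is a dict: "t": time; "joint_positions": joint angles; "qd": joint speeds; "tau": joint torques, N m; "tcp_pos": TCP position; "tcp_rot": TCP orientation; "wrist_force": force on the tool from outside, world axes, zero at the start; "torque": the same for the moment, N m; "opening": finger opening in m; "grip_force": force on a finger pad.
Only numpy, scipy, OpenCV 4.12 (cv2) and the standard library are available. Lean on these libraries where they do the work, as an engineer would, in place of code of your own. Each camera call takes 0.05 s, during which the arm holds its last target. There are 200 camera calls.

## Working session

There is one attempt and no reset: what is moved stays moved. The work goes in short steps, Python scripts to look and compute and a shell command to move; the robot and the scene stay as the last step left them, time stands still between calls to the robot, and variables do not carry over. Pictures are saved under pics/ and viewed, at most 14 in all, crops included, and the job is handed in when it is done.

```bash
mkdir -p pics; ls; python3 - <<'E'
from station import monitor, vision, robot
import cv2,numpy as np
s=monitor.sense()
print({k:np.round(v,3).tolist() for k,v in s.items()})
for n in("scene","top"):
    d=vision.snapshot(n); cv2.imwrite(f"pics/{n}0.png",cv2.resize(d["color"],(800,600),interpolation=cv2.INTER_CUBIC)); np.savez(f"{n}0.npz",K=d["camera_matrix"],R=d["R"],t=d["t"],im=d["color"])
    print(n,d["camera_matrix"].tolist(),(-d["R"].T@d["t"]).round(3),d["R"].round(3).tolist())
E
```

```text
pics
{'t': 0.0, 'joint_positions': [1.128, 0.478, 0.022, 1.556, -0.012, 1.109, -0.083], 'qd': [0.001, -0.001, -0.0, -0.002, 0.003, 0.001, -0.0], 'tau': [-0.001, -58.284, 1.534, -27.26, -0.054, 0.017, 0.0], 'tcp_pos': [0.222, -0.637, 0.239], 'tcp_rot': [[0.944, 0.329, -0.001], [0.329, -0.944, 0.002], [-0.0, -0.002, -1.0]], 'wrist_force': [-0.011, -0.313, 0.22], 'torque': [-0.001, 0.003, 0.078], 'grip_force': 0.0, 'opening': 0.088}
scene [[419.0787526165144, 0.0, 256.5554314395613], [0.0, 419.0787526165144, 190.92779167943502], [0.0, 0.0, 1.0]] [-0.013 -0.392  0.682] [[0.488, -0.873, 0.014], [-0.625, -0.361, -0.692], [0.609, 0.329, -0.722]]
top [[464.82509700199813, 0.0, 252.36548485691128], [0.0, 464.82509700199813, 188.2043739525529], [0.0, 0.0, 1.0]] [ 0.29  -0.131  0.999] [[0.078, -0.997, 0.002], [-0.977, -0.076, -0.201], [0.201, 0.013, -0.98]]
```

View pics/top0.png

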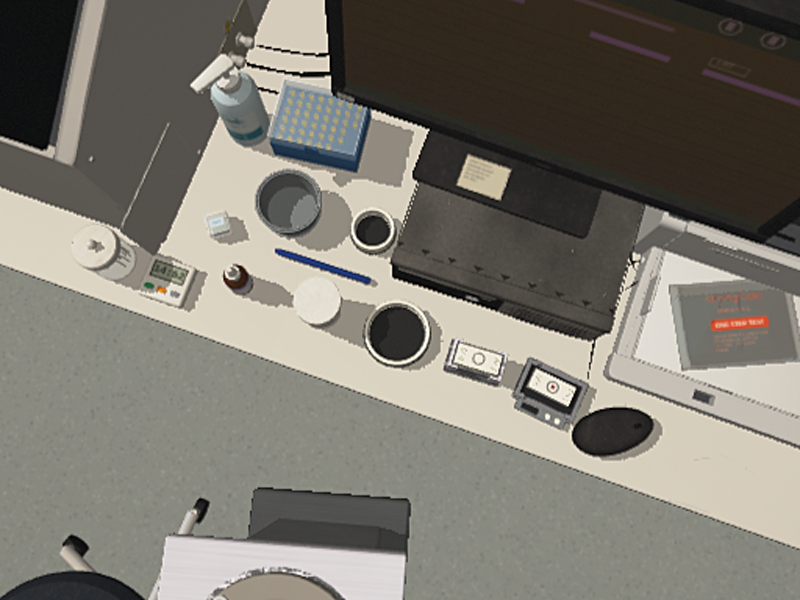

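View pics/scene0.png

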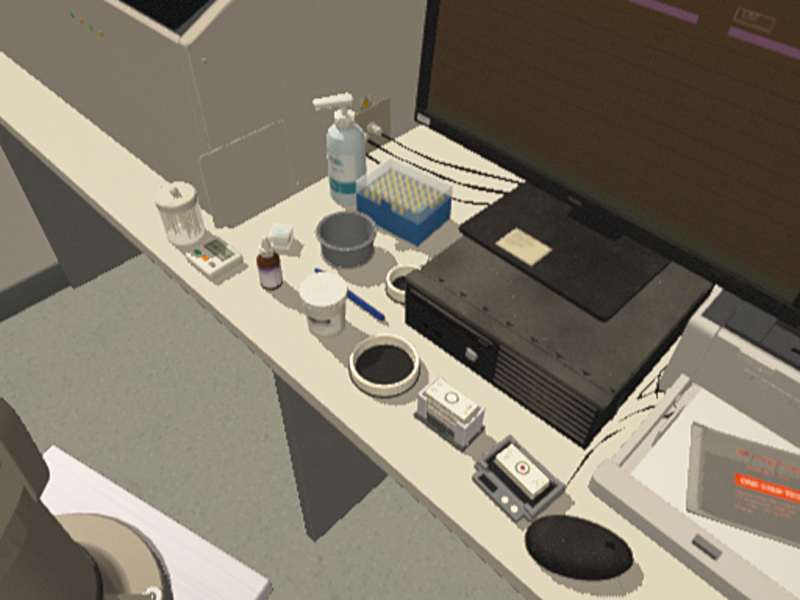

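The top view shows: used cartridge (553,387), fresh one (478,359), tub (289,201), cup lid (317,302), bottle nozzle (233,270), bottle holder (373,230) and cup holder (397,333). The scene view shows the same items. I'll enlarge crops of both next.

```bash
cat > h.py <<'E'
import numpy as np,cv2
from station import monitor, vision
def snap(n): 
    d=vision.snapshot(n); return dict(K=d["camera_matrix"],R=d["R"],t=d["t"],im=d["color"])
def load(n): return dict(np.load(n+".npz"))
def back(d,u,v,z):
    r=d["R"].T@np.linalg.solve(d["K"],[u,v,1.]); c=-d["R"].T@d["t"]
    return c+r*(z-c[2])/r[2]
def proj(d,X):
    p=d["K"]@(d["R"]@np.asarray(X,float)+d["t"]); return p[:2]/p[2]
def crop(d,x0,y0,w,h,s,f): cv2.imwrite("pics/"+f,cv2.resize(d["im"][y0:y0+h,x0:x0+w],None,fx=s,fy=s,interpolation=cv2.INTER_CUBIC))
E
python3 - <<'E'
from h import *
d=load("top0"); s=load("scene0")
P=lambda U:((np.array(U)+.5)/1.5625-.5)
for n,a,b,z in [("used",(553,387),(522,467),.024),("fresh",(478,359),(452,398),.052),("tub",(289,201),(345,232),.045),("cup",(317,302),(323,289),.073),("bot",(233,270),(266,240),.092),("bh",(373,230),None,.022),("ch",(397,333),(385,364),.02)]:
    print(n,back(d,*P(a),z).round(4), back(s,*P(b),z).round(4) if b else "")
crop(d,275,205,110,80,7,"c1.png"); crop(d,135,100,150,112,5,"c2.png")
E
```

```text
used [ 0.38   -0.3386  0.024 ] [ 0.3824 -0.337   0.024 ]
fresh [ 0.4062 -0.2336  0.052 ] [ 0.4087 -0.2345  0.052 ]
tub [0.6046 0.037  0.045 ] [0.6032 0.0382 0.045 ]
cup [ 0.4614 -0.0189  0.073 ] [ 0.4655 -0.0175  0.073 ]
bot [0.4911 0.0904 0.092 ] [0.4898 0.0902 0.092 ]
bh [ 0.5791 -0.0806  0.022 ] 
ch [ 0.437  -0.1252  0.02  ] [ 0.4347 -0.1288  0.02  ]
```

View pics/c1.png

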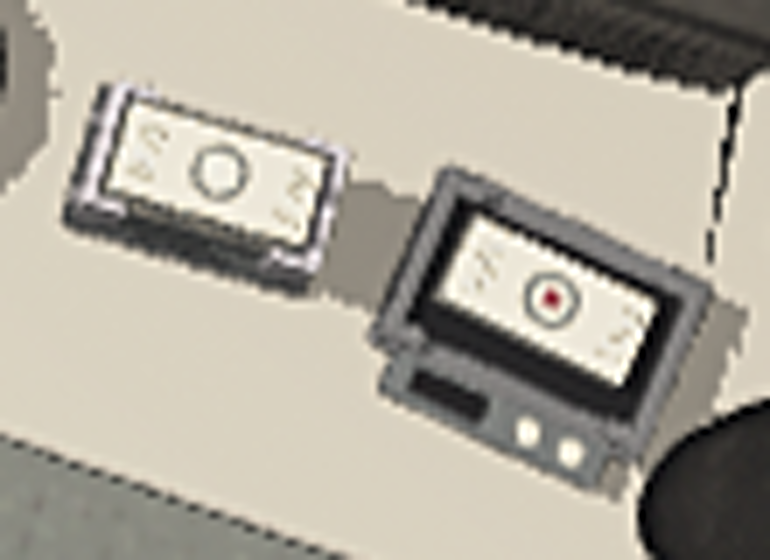

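View pics/c2.png

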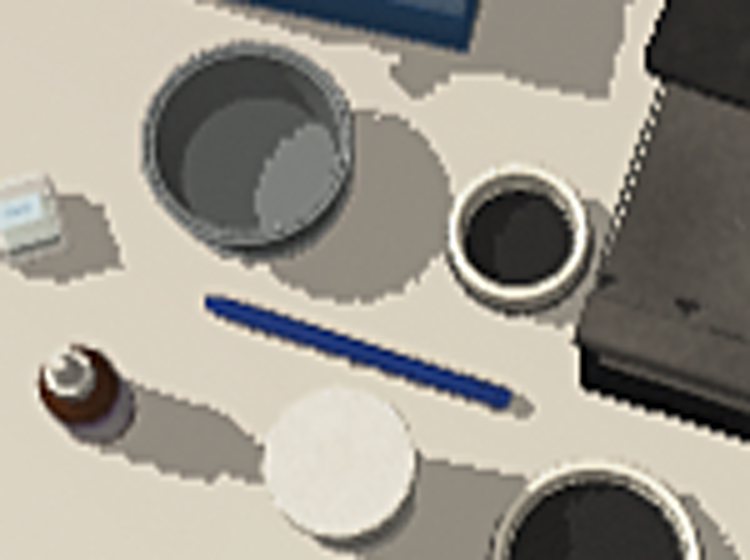

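The crops show sharp corners. Fresh cartridge in c1: (130,97), (335,157), (305,245), (103,190). Used cartridge: (480,212), (657,293), (622,388), (437,298). In c2, the lid is at (341,461), the tub at (248,148) and the bottle holder at (519,240). The PC box corner at (580,340) is close to the holder.

```bash
python3 - <<'E'
from h import *
d=load("top0"); s=load("scene0")
P=lambda U,x0,y0,k:(np.array(U)+.5)/k-.5+[x0,y0]
def quad(n,c,z):
    q=np.array([back(d,*P(u,275,205,7),z)[:2] for u in c]); m=q.mean(0)
    a=(q[1]+q[2]-q[0]-q[3])/2; b=(q[0]+q[1]-q[2]-q[3])/2
    print(n,m.round(4),"long",np.linalg.norm(a).round(4),np.degrees(np.arctan2(a[1],a[0])).round(1),"short",np.linalg.norm(b).round(4),np.degrees(np.arctan2(b[1],b[0])).round(1))
quad("fresh",[(130,97),(335,157),(305,245),(103,190)],.052)
quad("used",[(480,212),(657,293),(622,388),(437,298)],.024)
quad("cradle",[(443,168),(712,290),(640,455),(375,338)],.0185)
for n,u,z in [("cup",(341,461),.073),("tub",(248,148),.045),("bh",(519,240),.022),("bottle nozzle",(71,369),.092),("bodytop c",(82,385),.061)]: print(n,back(d,*P(u,135,100,5),z).round(4))
a,b=P((580,340),135,100,5),P((407,281),0,0,1.5625)
def tri(a,b):
    A=[];B=[]
    for D,p in((d,a),(s,b)):
        x,y,_=np.linalg.solve(D["K"],[*p,1]);R,t=D["R"],D["t"]
        A+=[R[0]-x*R[2],R[1]-y*R[2]];B+=[x*t[2]-t[0],y*t[2]-t[1]]
    r=np.linalg.lstsq(np.array(A),np.array(B),rcond=None);return r[0].round(4),r[1]
print("box corner",tri(a,b))
print("box edge dir", back(d,*P((580,340),135,100,5),.09),back(d,*P((655,80),135,100,5),.09))
print("pc other corner", tri(P((607,333),0,0,1.5625),P((590,445),0,0,1.5625)))
E
```

```text
fresh [ 0.4071 -0.2336] long 0.0614 -101.5 short 0.028 -14.2
used [ 0.3808 -0.337 ] long 0.0587 -111.2 short 0.0298 -21.1
cradle [ 0.3768 -0.3363] long 0.0862 -109.9 short 0.055 -20.4
cup [ 0.4641 -0.0188  0.073 ]
tub [0.6028 0.038  0.045 ]
bh [ 0.5778 -0.0804  0.022 ]
bottle nozzle [0.4895 0.0904 0.092 ]
bodytop c [0.4899 0.0927 0.061 ]
box corner (array([ 0.5184, -0.1124,  0.0893]), array([7.8224873e-07]))
box edge dir [ 0.5178822  -0.11192932  0.09      ] [ 0.6304535  -0.13410907  0.09      ]
pc other corner (array([ 0.454 , -0.4015,  0.0239]), array([0.00015406]))
```

```bash
cat >> h.py <<'E'
from scipy.spatial.transform import Rotation as Ro
def go(x,y,z,ydeg):
    """units to reach TCP xyz, tool down, tool y axis at ydeg in world (mod 180)"""
    s=monitor.sense();R=np.array(s["tcp_rot"]);p=np.array(s["tcp_pos"]);best=None
    for k in(0,180):
        a=np.radians(ydeg+k);yv=np.array([np.cos(a),np.sin(a),0]);zv=np.array([0,0,-1.]);G=np.c_[np.cross(yv,zv),yv,zv]
        rv=Ro.from_matrix(R.T@G).as_rotvec(degrees=True)/6
        if best is None or np.linalg.norm(rv)<np.linalg.norm(best): best=rv
    print("xyz",(R.T@(np.array([x,y,z])-p)/.05).round(2).tolist(),"rot",best.round(2).tolist(),"t",round(s["t"],2),"open",round(s["opening"],4),"p",p.round(4),"j7",round(s["joint_positions"][6],2))
E
python3 - <<'E'
from h import *
d=load("top0"); P=lambda U,x0,y0,k:(np.array(U)+.5)/k-.5+[x0,y0]
print(back(d,*P((588,390),135,100,5),0),back(d,*P((730,90),275,205,7),0),back(d,*P((470,50),135,100,5),0))
go(.381,-.337,.17,-20.5)
E
```

```text
[ 0.51813384 -0.11531116  0.        ] [ 0.4513168  -0.39582249  0.        ] [ 0.67196346 -0.04953086  0.        ]
xyz [4.98, -4.62, 1.38] rot [-0.01, -0.01, -8.39] t 0.1 open 0.0879 p [ 0.2216 -0.6371  0.2388] j7 -0.08
```

```bash
R='{"xyz":[4.98,-4.62,1.38],"rotation":[0,0,-8.4],"jaw":100}'; true
python3 -m creep '[{"xyz":[4.98,-4.62,1.38],"rotation":[0,0,-8.4],"jaw":100},{"xyz":[4.98,-4.62,1.38],"rotation":[0,0,-8.4],"jaw":100},{"xyz":[4.98,-4.62,1.38],"rotation":[0,0,-8.4],"jaw":100},{"xyz":[4.98,-4.62,1.38],"rotation":[0,0,-8.4],"jaw":100},{"xyz":[4.98,-4.62,1.38],"rotation":[0,0,-8.4],"jaw":100},{"xyz":[4.98,-4.62,1.38],"rotation":[0,0,-8.4],"jaw":100},{"xyz":[4.98,-4.62,1.38],"rotation":[0,0,-8.4],"jaw":100},{"xyz":[4.98,-4.62,1.38],"rotation":[0,0,-8.4],"jaw":100},{"xyz":[4.98,-4.62,1.38],"rotation":[0,0,-8.4],"jaw":100},{"xyz":[4.98,-4.62,1.38],"rotation":[0,0,-8.4],"jaw":100},{"xyz":[4.98,-4.62,1.38],"rotation":[0,0,-8.4],"jaw":100},{"xyz":[4.98,-4.62,1.38],"rotation":[0,0,-8.4],"jaw":100}]' 10
python3 - <<'E'
from h import *
go(.381,-.337,.033,-20.5)
d=snap("wrist");np.savez("w1.npz",**d);crop(d,0,0,512,384,1.5,"w1.png")
E
```

```text
t: 1.3
tcp_pos: [0.3805, -0.3388, 0.1708]
tcp_rot: [[0.351, 0.936, 0.0], [0.936, -0.351, -0.0], [-0.0, 0.0, -1.0]]
wrist_force: [0.0, 0.2, -0.6]
opening: 0.0534
grip_force: 0.0
xyz [0.04, -0.0, 2.76] rot [0.0, 0.0, -0.01] t 1.3 open 0.0534 p [ 0.3805 -0.3388  0.1708] j7 0.14
```

View pics/w1.png

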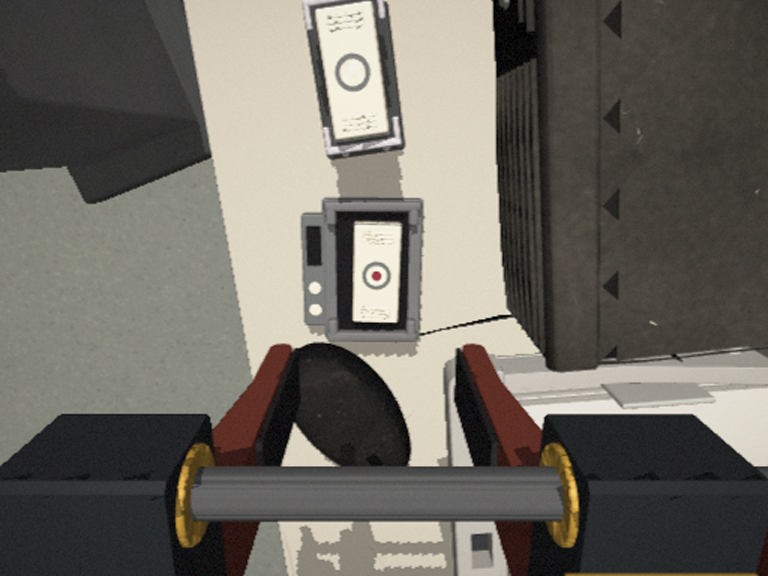

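The wrist view shows the used cartridge with corners at (356,221), (403,222), (397,324), (351,320) and its window at (376,275). The fresh one's window is at (352,72) and its corners are (314,10), (375,1), (390,135), (333,141).

```bash
python3 - <<'E'
from h import *
d=load("w1"); P=lambda U:(np.array(U)+.5)/1.5-.5
for n,w,c,z in(("used",(376,275),[(356,221),(403,222),(397,324),(351,320)],.024),("fresh",(352,72),[(314,10),(375,1),(390,135),(333,141)],.052),("cradle",(372,270),[(324,199),(422,199),(421,340),(324,338)],.0185)):
    q=np.array([back(d,*P(u),z)[:2] for u in c]);a=(q[2]+q[3]-q[0]-q[1])/2;b=(q[1]+q[2]-q[0]-q[3])/2
    f=lambda v:(np.linalg.norm(v).round(4),np.degrees(np.arctan2(v[1],v[0])).round(1))
    print(n,back(d,*P(w),z).round(4),q.mean(0).round(4),f(a),f(b))
E
```

```text
used [ 0.3815 -0.3371  0.024 ] [ 0.3823 -0.3363] (np.float64(0.0604), np.float64(-113.7)) (np.float64(0.0271), np.float64(-23.9))
fresh [ 0.4085 -0.2337  0.052 ] [ 0.4087 -0.2347] (np.float64(0.0586), np.float64(-103.5)) (np.float64(0.0281), np.float64(-14.0))
cradle [ 0.3799 -0.3348  0.0185] [ 0.3799 -0.3359] (np.float64(0.0854), np.float64(-110.9)) (np.float64(0.0578), np.float64(-21.3))
```

```bash
python3 -m creep '[{"xyz":[0.04,0.02,0.8],"rotation":[0,0,0.42],"jaw":100},{"xyz":[0.04,0.02,1.6],"rotation":[0,0,0.42],"jaw":100},{"xyz":[0.04,0.02,2.2],"rotation":[0,0,0.42],"jaw":100},{"xyz":[0.04,0.02,2.6],"rotation":[0,0,0.42],"jaw":100},{"xyz":[0.04,0.02,2.76],"rotation":[0,0,0.42],"jaw":100},{"xyz":[0.04,0.02,2.76],"rotation":[0,0,0.42],"jaw":100},{"xyz":[0.04,0.02,2.76],"rotation":[0,0,0.42],"jaw":190},{"xyz":[0.04,0.02,2.76],"rotation":[0,0,0.42],"jaw":190},{"xyz":[0.04,0.02,2.76],"rotation":[0,0,0.42],"jaw":190},{"xyz":[0.04,0.02,2.76],"rotation":[0,0,0.42],"jaw":190},{"xyz":[0.04,0.02,2.76],"rotation":[0,0,0.42],"jaw":190}]' 10
```

```text
t: 2.45
tcp_pos: [0.3829, -0.3363, 0.0331]
tcp_rot: [[0.39, 0.921, 0.0], [0.921, -0.39, -0.001], [-0.0, 0.001, -1.0]]
wrist_force: [-0.9, -0.7, 3.8]
opening: 0.0278
grip_force: 10.0
```

```bash
python3 -m creep '[{"xyz":[0,0,-0.4],"rotation":[0,0,0],"jaw":190},{"xyz":[0,0,-1],"rotation":[0,0,0],"jaw":190},{"xyz":[0,0,-1.8],"rotation":[0,0,0],"jaw":190},{"xyz":[0,0,-2.6],"rotation":[0,0,0],"jaw":190},{"xyz":[0,0,-2.8],"rotation":[0,0,0],"jaw":190},{"xyz":[0,0,-2.8],"rotation":[0,0,0],"jaw":190}]' 10
python3 - <<'E'
from h import *
go(.43,-.13,.17,-23);go(.603,.038,.12,-23)
d=load("top0");s=load("scene0");P=lambda U:((np.array(U)+.5)/1.5625-.5)
def tri(a,b):
    A=[];B=[]
    for D,p in((d,P(a)),(s,P(b))):
        x,y,_=np.linalg.solve(D["K"],[*p,1]);R,t=D["R"],D["t"]
        A+=[R[0]-x*R[2],R[1]-y*R[2]];B+=[x*t[2]-t[0],y*t[2]-t[1]]
    return np.linalg.lstsq(np.array(A),np.array(B),rcond=None)[0].round(3)
print("mon",tri((332,90),(418,122)),"rack",tri((361,160),(408,222)),"soap base",back(s,*P((345,203)),0), "soap top",tri((230,60),(345,97)))
E
```

```text
t: 3.05
tcp_pos: [0.3835, -0.3367, 0.1742]
tcp_rot: [[0.39, 0.921, 0.003], [0.921, -0.39, -0.002], [-0.001, 0.003, -1.0]]
wrist_force: [-0.3, 0.6, -0.8]
opening: 0.0278
grip_force: 10.0
xyz [4.17, -0.76, 0.08] rot [0.03, 0.01, 0.01] t 3.05 open 0.0278 p [ 0.3835 -0.3367  0.1742] j7 0.09
xyz [8.61, 1.12, 1.08] rot [0.03, 0.01, 0.01] t 3.05 open 0.0278 p [ 0.3835 -0.3367  0.1742] j7 0.09
mon [ 0.695 -0.028  0.202] rack [ 0.658 -0.05   0.065] soap base [0.70957313 0.10884191 0.        ] soap top [0.729 0.106 0.186]
```

```bash
python3 -m creep '[{"xyz":[1,-0.2,0],"rotation":[0,0,0.5],"jaw":190},{"xyz":[2,-0.4,0],"rotation":[0,0,1.5],"jaw":190},{"xyz":[3,-0.5,0],"rotation":[0,0,2.8],"jaw":190},{"xyz":[4,-0.6,0],"rotation":[0,0,4],"jaw":190},{"xyz":[4.8,-0.5,0],"rotation":[0,0,5.3],"jaw":190},{"xyz":[5.6,-0.2,0],"rotation":[0,0,6.5],"jaw":190},{"xyz":[6.4,0.2,0],"rotation":[0,0,7.8],"jaw":190},{"xyz":[7.2,0.6,0.2],"rotation":[0,0,9],"jaw":190},{"xyz":[8,0.9,0.5],"rotation":[0,0,10],"jaw":190},{"xyz":[8.6,1.12,0.9],"rotation":[0,0,10],"jaw":190},{"xyz":[8.6,1.12,1.08],"rotation":[0,0,10],"jaw":190},{"xyz":[8.6,1.12,1.08],"rotation":[0,0,10],"jaw":190}]' 10
python3 - <<'E'
from h import *
go(.603,.038,.072,-83)
d=snap("wrist");crop(d,0,0,512,384,1,"w2.png")
E
```

```text
t: 4.25
tcp_pos: [0.5994, 0.0383, 0.1148]
tcp_rot: [[0.992, 0.125, -0.007], [0.125, -0.992, -0.001], [-0.007, -0.0, -1.0]]
wrist_force: [-0.3, -1.0, -0.8]
opening: 0.0275
grip_force: 10.0
xyz [0.08, 0.01, 0.86] rot [0.0, 0.07, 0.03] t 4.25 open 0.0275 p [0.5994 0.0383 0.1148] j7 -1.76
```

View pics/w2.png

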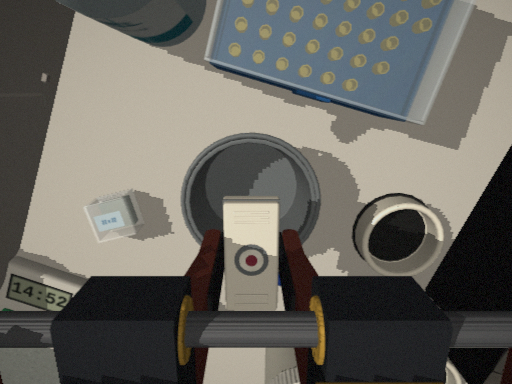

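The cartridge is held squarely, with its window at (251,261), and it lines up with the tub rim centred at about (251,202). Lowering and releasing it.

```bash
python3 -m creep '[{"xyz":[0.08,0,0.4],"rotation":[0,0,0],"jaw":190},{"xyz":[0.08,0,0.8],"rotation":[0,0,0],"jaw":190},{"xyz":[0.08,0,0.9],"rotation":[0,0,0],"jaw":190},{"xyz":[0.08,0,0.9],"rotation":[0,0,0],"jaw":190},{"xyz":[0.08,0,0.9],"rotation":[0,0,0],"jaw":120},{"xyz":[0.08,0,0.9],"rotation":[0,0,0],"jaw":120},{"xyz":[0.08,0,0.9],"rotation":[0,0,0],"jaw":120},{"xyz":[0.08,0,0.9],"rotation":[0,0,0],"jaw":120},{"xyz":[0.08,0,0.2],"rotation":[0,0,0],"jaw":120},{"xyz":[0,0,-0.6],"rotation":[0,0,0],"jaw":110},{"xyz":[0,0,-1.1],"rotation":[0,0,0],"jaw":110},{"xyz":[0,0,-1.1],"rotation":[0,0,0],"jaw":110}]' 10
python3 - <<'E'
from h import *
go(.43,-.15,.17,-13.7);go(.408,-.234,.14,-13.7)
d=snap("wrist");crop(d,0,0,512,384,1,"w3.png")
E
```

```text
t: 5.5
tcp_pos: [0.6044, 0.0386, 0.1781]
tcp_rot: [[0.992, 0.123, 0.008], [0.123, -0.992, 0.001], [0.008, 0.0, -1.0]]
wrist_force: [-0.1, 0.2, 0.1]
opening: 0.0496
grip_force: 0.0
xyz [-3.93, 3.32, 0.13] rot [0.05, -0.06, -11.54] t 5.5 open 0.0496 p [0.6044 0.0386 0.1781] j7 -1.74
xyz [-4.57, 4.93, 0.73] rot [0.05, -0.06, -11.54] t 5.5 open 0.0496 p [0.6044 0.0386 0.1781] j7 -1.74
```

View pics/w3.png

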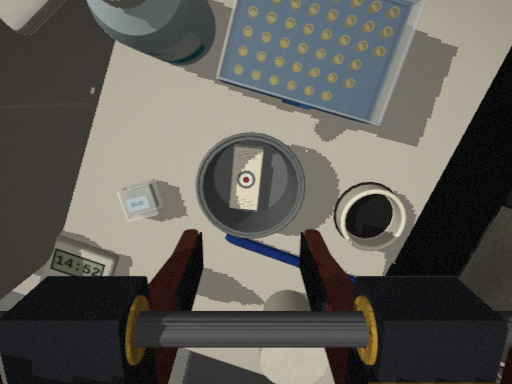

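The used cartridge lies flat in the tub, at (246,180). Next, the dispenser.

```bash
python3 -m creep '[{"xyz":[-0.8,0.2,0],"rotation":[0,0,-1],"jaw":110},{"xyz":[-1.6,0.8,0],"rotation":[0,0,-2.4],"jaw":110},{"xyz":[-2.4,1.5,0],"rotation":[0,0,-3.8],"jaw":110},{"xyz":[-3.2,2.2,0],"rotation":[0,0,-5.2],"jaw":110},{"xyz":[-3.8,2.9,0],"rotation":[0,0,-6.6],"jaw":110},{"xyz":[-4.2,3.6,0.1],"rotation":[0,0,-8],"jaw":110},{"xyz":[-4.4,4.3,0.3],"rotation":[0,0,-9.4],"jaw":110},{"xyz":[-4.57,4.9,0.6],"rotation":[0.05,-0.06,-10.8],"jaw":110},{"xyz":[-4.57,4.93,0.73],"rotation":[0.05,-0.06,-11.54],"jaw":110},{"xyz":[-4.57,4.93,0.73],"rotation":[0.05,-0.06,-11.54],"jaw":110},{"xyz":[-4.57,4.93,0.73],"rotation":[0.05,-0.06,-11.54],"jaw":110},{"xyz":[-4.57,4.93,0.73],"rotation":[0.05,-0.06,-11.54],"jaw":110}]' 10
python3 - <<'E'
from h import *
go(.408,-.234,.0595,-13.7)
E
```

```text
t: 6.75
tcp_pos: [0.4057, -0.2336, 0.1372]
tcp_rot: [[0.238, 0.971, -0.008], [0.971, -0.238, 0.0], [-0.002, -0.007, -1.0]]
wrist_force: [0.3, 0.4, -0.1]
opening: 0.0501
grip_force: 0.0
xyz [0.01, 0.06, 1.55] rot [-0.07, 0.02, -0.01] t 6.75 open 0.0501 p [ 0.4057 -0.2336  0.1372] j7 -0.01
```

```bash
python3 -m creep '[{"xyz":[0,0.02,0.6],"rotation":[0,0,0],"jaw":110},{"xyz":[0,0.02,1.1],"rotation":[0,0,0],"jaw":110},{"xyz":[0,0.02,1.2],"rotation":[0,0,0],"jaw":110},{"xyz":[0,0.02,1.2],"rotation":[0,0,0],"jaw":110},{"xyz":[0,0.02,1.2],"rotation":[0,0,0],"jaw":110}]' 10
python3 - <<'E'
from h import *
go(.408,-.234,.0595,-13.7)
E
```

```text
t: 7.25
tcp_pos: [0.4068, -0.2347, 0.0782]
tcp_rot: [[0.237, 0.972, -0.006], [0.972, -0.237, -0.001], [-0.002, -0.006, -1.0]]
wrist_force: [-0.6, 0.1, 0.9]
opening: 0.0495
grip_force: 0.0
xyz [0.02, 0.02, 0.37] rot [-0.06, 0.02, 0.0] t 7.25 open 0.0495 p [ 0.4068 -0.2347  0.0782] j7 -0.07
```

```bash
python3 -m creep '[{"xyz":[0.02,0.02,0.25],"rotation":[-0.06,0,0],"jaw":110},{"xyz":[0.02,0.02,0.36],"rotation":[-0.06,0,0],"jaw":110},{"xyz":[0.02,0.02,0.36],"rotation":[-0.06,0,0],"jaw":110},{"xyz":[0.02,0.02,0.36],"rotation":[-0.06,0,0],"jaw":190},{"xyz":[0.02,0.02,0.36],"rotation":[-0.06,0,0],"jaw":190},{"xyz":[0.02,0.02,0.36],"rotation":[-0.06,0,0],"jaw":190},{"xyz":[0.02,0.02,0.36],"rotation":[-0.06,0,0],"jaw":190},{"xyz":[0.02,0.02,0.36],"rotation":[-0.06,0,0],"jaw":190}]' 8
python3 - <<'E'
from h import *
go(.408,-.234,.14,-13.7)
E
```

```text
t: 8.05
tcp_pos: [0.4071, -0.2342, 0.0593]
tcp_rot: [[0.237, 0.972, -0.001], [0.972, -0.237, -0.002], [-0.002, -0.001, -1.0]]
wrist_force: [-0.5, 0.7, -0.8]
opening: 0.0279
grip_force: 7.9
xyz [0.0, 0.02, -1.61] rot [-0.01, 0.02, -0.0] t 8.05 open 0.0279 p [ 0.4071 -0.2342  0.0593] j7 -0.1
```

```bash
python3 -m creep '[{"xyz":[0,0,-0.15],"rotation":[0,0,0],"jaw":190},{"xyz":[0,0,-0.3],"rotation":[0,0,0],"jaw":190},{"xyz":[0,0,-0.45],"rotation":[0,0,0],"jaw":190},{"xyz":[0,0,-0.7],"rotation":[0,0,0],"jaw":190},{"xyz":[0,0,-1.1],"rotation":[0,0,0],"jaw":190},{"xyz":[0,0,-1.5],"rotation":[0,0,0],"jaw":190},{"xyz":[0,0,-1.6],"rotation":[0,0,0],"jaw":190},{"xyz":[0,0,-1.6],"rotation":[0,0,0],"jaw":190}]' 8
python3 - <<'E'
from h import *
go(.379,-.336,.09,-20.7)
d=snap("wrist");crop(d,0,0,512,384,1,"w4.png")
E
```

```text
t: 8.85
tcp_pos: [0.4076, -0.2343, 0.1402]
tcp_rot: [[0.237, 0.971, 0.0], [0.971, -0.237, -0.003], [-0.003, 0.001, -1.0]]
wrist_force: [0.5, 0.8, -0.4]
opening: 0.0278
grip_force: 7.9
xyz [-2.11, -0.08, 1.01] rot [0.01, 0.03, 1.16] t 8.85 open 0.0278 p [ 0.4076 -0.2343  0.1402] j7 -0.01
```

View pics/w4.png

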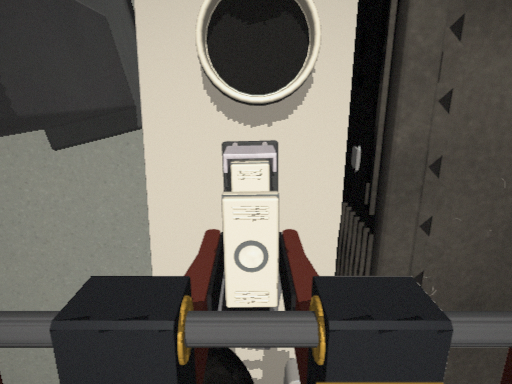

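```bash
python3 -m creep '[{"xyz":[-0.7,0,0],"rotation":[0,0,0.5],"jaw":190},{"xyz":[-1.4,-0.05,0],"rotation":[0,0,1],"jaw":190},{"xyz":[-2,-0.08,0.1],"rotation":[0,0,1.16],"jaw":190},{"xyz":[-2.11,-0.08,0.6],"rotation":[0,0,1.16],"jaw":190},{"xyz":[-2.11,-0.08,1.1],"rotation":[0,0,1.16],"jaw":190},{"xyz":[-2.11,-0.08,1.5],"rotation":[0,0,1.16],"jaw":190},{"xyz":[-2.11,-0.08,1.7],"rotation":[0,0,1.16],"jaw":190},{"xyz":[-2.11,-0.08,1.8],"rotation":[0,0,1.16],"jaw":190},{"xyz":[-2.11,-0.08,1.8],"rotation":[0,0,1.16],"jaw":190},{"xyz":[-2.11,-0.08,1.8],"rotation":[0,0,1.16],"jaw":190}]' 8
python3 - <<'E'
from h import *
go(.379,-.336,.032,-20.7)
E
```

```text
t: 9.9
tcp_pos: [0.3786, -0.3358, 0.0499]
tcp_rot: [[0.353, 0.936, -0.001], [0.936, -0.353, -0.002], [-0.002, 0.0, -1.0]]
wrist_force: [-0.1, 0.6, -0.0]
opening: 0.028
grip_force: 7.9
xyz [0.0, 0.01, 0.36] rot [0.0, 0.02, 0.01] t 9.9 open 0.028 p [ 0.3786 -0.3358  0.0499] j7 0.03
```

```bash
python3 -m creep '[{"xyz":[0,0.01,0.15],"rotation":[0,0,0],"jaw":190},{"xyz":[0,0.01,0.27],"rotation":[0,0,0],"jaw":190},{"xyz":[0,0.01,0.33],"rotation":[0,0,0],"jaw":190},{"xyz":[0,0.01,0.36],"rotation":[0,0,0],"jaw":190},{"xyz":[0,0.01,0.37],"rotation":[0,0,0],"jaw":190},{"xyz":[0,0.01,0.37],"rotation":[0,0,0],"jaw":190},{"xyz":[0,0.01,0.37],"rotation":[0,0,0],"jaw":190}]' 8
```

```text
t: 10.6
tcp_pos: [0.3784, -0.3358, 0.0312]
tcp_rot: [[0.353, 0.936, -0.002], [0.936, -0.353, -0.002], [-0.002, -0.001, -1.0]]
wrist_force: [-1.4, 1.1, 5.4]
opening: 0.0278
grip_force: 8.0
```

```bash
python3 -m creep '[{"xyz":[0,0,0],"rotation":[0,0,0],"jaw":150},{"xyz":[0,0,0],"rotation":[0,0,0],"jaw":130},{"xyz":[0,0,0],"rotation":[0,0,0],"jaw":110},{"xyz":[0,0,0],"rotation":[0,0,0],"jaw":110},{"xyz":[0,0,0],"rotation":[0,0,0],"jaw":110},{"xyz":[0,0,-0.4],"rotation":[0,0,0],"jaw":110},{"xyz":[0,0,-1.2],"rotation":[0,0,0],"jaw":110},{"xyz":[0,0,-2],"rotation":[0,0,0],"jaw":110},{"xyz":[0,0,-2.6],"rotation":[0,0,0],"jaw":110},{"xyz":[0,0,-2.8],"rotation":[0,0,0],"jaw":80},{"xyz":[0,0,-2.8],"rotation":[0,0,0],"jaw":40},{"xyz":[0,0,-2.8],"rotation":[0,0,0],"jaw":0}]' 8
python3 - <<'E'
from h import *
go(.4635,-.0185,.19,-20.7);go(.4635,-.0185,.19,-70)
d=snap("wrist");np.savez("w5.npz",**d);crop(d,0,0,512,384,1.5,"w5.png")
E
```

```text
t: 11.8
tcp_pos: [0.378, -0.3353, 0.1696]
tcp_rot: [[0.353, 0.936, -0.003], [0.936, -0.353, -0.001], [-0.002, -0.003, -1.0]]
wrist_force: [0.0, -0.2, -0.8]
opening: 0.0704
grip_force: 0.0
xyz [6.53, -0.64, -0.42] rot [-0.03, 0.02, 0.01] t 11.8 open 0.0704 p [ 0.378  -0.3353  0.1696] j7 0.12
xyz [6.53, -0.64, -0.42] rot [-0.02, 0.03, 8.22] t 11.8 open 0.0704 p [ 0.378  -0.3353  0.1696] j7 0.12
```

View pics/w5.png

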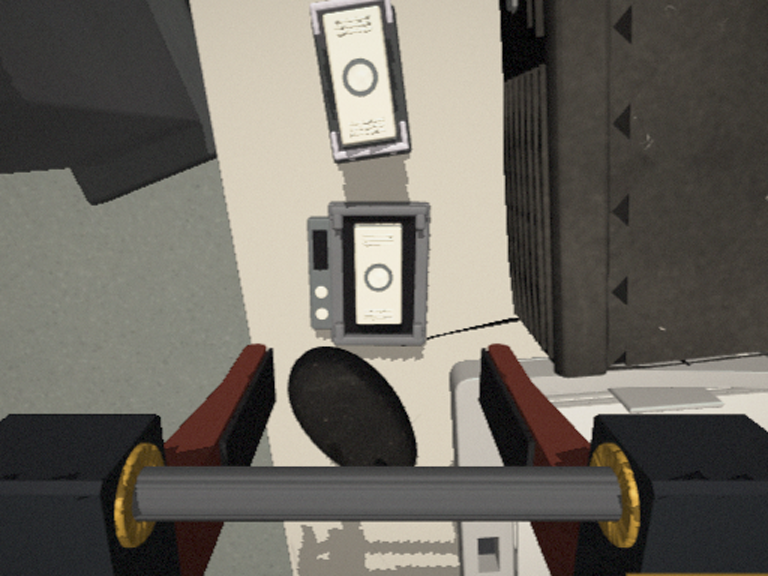

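The fresh cartridge lies flat and centred in the nest at (379,277), and the dispenser still shows one on top. Next, the cup.

```bash
python3 -m creep '[{"xyz":[0.8,0,-0.2],"rotation":[0,0,0],"jaw":0},{"xyz":[1.7,-0.1,-0.42],"rotation":[0,0,0],"jaw":0},{"xyz":[2.6,-0.2,-0.42],"rotation":[0,0,0],"jaw":0},{"xyz":[3.5,-0.3,-0.42],"rotation":[0,0,0],"jaw":0},{"xyz":[4.4,-0.4,-0.42],"rotation":[0,0,0],"jaw":0},{"xyz":[5.3,-0.5,-0.42],"rotation":[0,0,0],"jaw":0},{"xyz":[5.9,-0.6,-0.42],"rotation":[0,0,0],"jaw":0},{"xyz":[5.9,-0.64,-0.42],"rotation":[0,0,0],"jaw":0},{"xyz":[5.9,-0.64,-0.42],"rotation":[0,0,0],"jaw":0},{"xyz":[5.9,-0.64,-0.42],"rotation":[0,0,0],"jaw":0}]' 15
python3 - <<'E'
from h import *
go(.464,-.0185,.19,-20.7);go(.464,-.0185,.064,-20.7)
d=snap("wrist");np.savez("w6.npz",**d);crop(d,0,0,512,384,1.5,"w6.png")
E
```

```text
t: 12.85
tcp_pos: [0.4521, -0.0495, 0.1903]
tcp_rot: [[0.354, 0.935, -0.004], [0.935, -0.354, -0.002], [-0.003, -0.003, -1.0]]
wrist_force: [-1.0, -1.5, 0.2]
opening: 0.0879
grip_force: 0.0
xyz [0.66, 0.0, 0.0] rot [-0.03, 0.03, -0.01] t 12.85 open 0.0879 p [ 0.4521 -0.0495  0.1903] j7 -0.53
xyz [0.67, 0.01, 2.52] rot [-0.03, 0.03, -0.01] t 12.85 open 0.0879 p [ 0.4521 -0.0495  0.1903] j7 -0.53
```

View pics/w6.png

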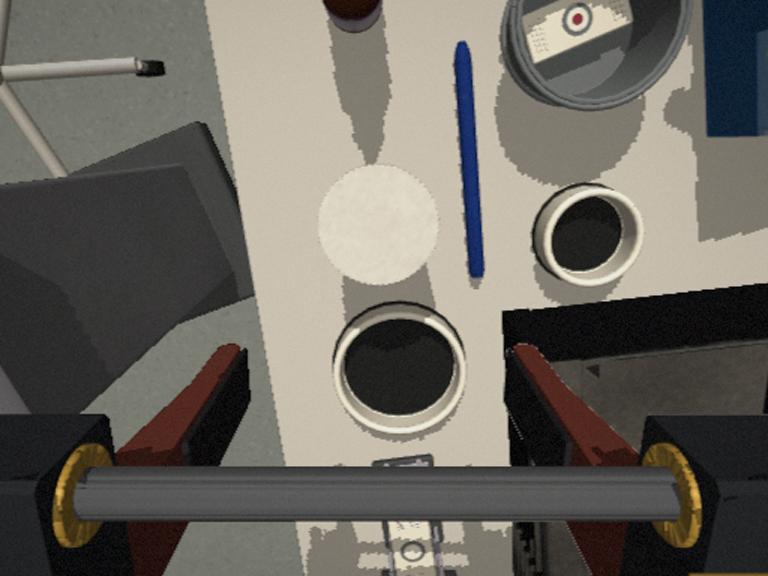

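Lid centre is (378.5,224), cup holder rim (400,369), bottle holder rim (590,235).

```bash
python3 - <<'E'
from h import *
d=load("w6");P=lambda U:(np.array(U)+.5)/1.5-.5
for n,u,z in(("cup",(378.5,224),.073),("ch",(400,369),.02),("bh",(590,235),.022)): print(n,back(d,*P(u),z).round(4))
# predicted rim of holders, for check
for n,c,r,z in(("ch",(.4365,-.126),.045,.02),("bh",(.5785,-.0805),.031,.022)):
    a=np.linspace(0,2*np.pi,60);q=np.array([(proj(d,[c[0]+r*np.cos(t),c[1]+r*np.sin(t),z])+.5)*1.5-.5 for t in a]);print(n,q.min(0),q.max(0))
E
```

```text
cup [ 0.4663 -0.0164  0.073 ]
ch [ 0.4424 -0.1198  0.02  ]
bh [ 0.5819 -0.0761  0.022 ]
ch [327.78862552 316.30673068] [462.27966433 438.84299266]
bh [535.63850267 192.4783431 ] [637.42908564 292.00923884]
```

```bash
python3 -m creep '[{"xyz":[0.4,0,0.4],"rotation":[0,0,0],"jaw":0},{"xyz":[0.69,0.02,0.8],"rotation":[0,0,0],"jaw":0},{"xyz":[0.69,0.02,1.3],"rotation":[0,0,0],"jaw":0},{"xyz":[0.69,0.02,1.8],"rotation":[0,0,0],"jaw":0},{"xyz":[0.69,0.02,2.2],"rotation":[0,0,0],"jaw":0},{"xyz":[0.69,0.02,2.45],"rotation":[0,0,0],"jaw":0},{"xyz":[0.69,0.02,2.52],"rotation":[0,0,0],"jaw":0},{"xyz":[0.69,0.02,2.52],"rotation":[0,0,0],"jaw":60},{"xyz":[0.69,0.02,2.52],"rotation":[0,0,0],"jaw":100},{"xyz":[0.69,0.02,2.52],"rotation":[0,0,0],"jaw":100},{"xyz":[0.69,0.02,2.52],"rotation":[0,0,0],"jaw":100},{"xyz":[0.69,0.02,2.52],"rotation":[0,0,0],"jaw":100}]' 15
```

```text
t: 14.1
tcp_pos: [0.4664, -0.0166, 0.0658]
tcp_rot: [[0.353, 0.936, -0.0], [0.936, -0.353, -0.002], [-0.002, 0.0, -1.0]]
wrist_force: [-0.5, 0.1, 4.6]
opening: 0.0619
grip_force: 15.0
```

```bash
python3 -m creep '[{"xyz":[0,0,-0.3],"rotation":[0,0,0],"jaw":100},{"xyz":[0,0,-0.7],"rotation":[0,0,0],"jaw":100},{"xyz":[0,0,-1],"rotation":[0,0,0],"jaw":100},{"xyz":[-0.5,0,-1.05],"rotation":[0,0,0],"jaw":100},{"xyz":[-1.1,0.1,-1.05],"rotation":[0,0,0],"jaw":100},{"xyz":[-1.7,0.2,-1.05],"rotation":[0,0,0],"jaw":100},{"xyz":[-2.1,0.24,-1.05],"rotation":[0,0,0],"jaw":100},{"xyz":[-2.23,0.24,-1.05],"rotation":[0,0,0],"jaw":100},{"xyz":[-2.23,0.24,-1.05],"rotation":[0,0,0],"jaw":100},{"xyz":[-2.23,0.24,-1.05],"rotation":[0,0,0],"jaw":100}]' 15
python3 - <<'E'
from h import *
go(.438,-.1255,.0698,-20.7)
d=snap("wrist");crop(d,0,0,512,384,1,"w7.png")
E
```

```text
t: 15.1
tcp_pos: [0.4382, -0.1239, 0.118]
tcp_rot: [[0.352, 0.936, -0.001], [0.936, -0.352, -0.001], [-0.002, -0.001, -1.0]]
wrist_force: [0.4, 0.6, 0.1]
opening: 0.0622
grip_force: 15.0
xyz [-0.03, 0.01, 0.96] rot [-0.01, 0.02, 0.02] t 15.1 open 0.0622 p [ 0.4382 -0.1239  0.118 ] j7 -0.44
```

View pics/w7.png

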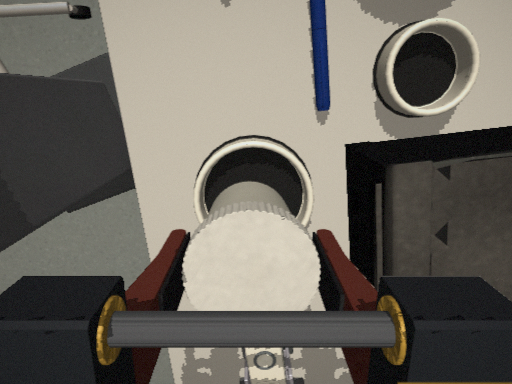

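The cup is held above the holder and lined up with it laterally (252 against 253). Lowering slowly.

```bash
python3 -m creep '[{"xyz":[-0.03,0,0.2],"rotation":[0,0,0],"jaw":100},{"xyz":[-0.03,0,0.4],"rotation":[0,0,0],"jaw":100},{"xyz":[-0.03,0,0.6],"rotation":[0,0,0],"jaw":100},{"xyz":[-0.03,0,0.75],"rotation":[0,0,0],"jaw":100},{"xyz":[-0.03,0,0.85],"rotation":[0,0,0],"jaw":100},{"xyz":[-0.03,0,0.9],"rotation":[0,0,0],"jaw":100},{"xyz":[-0.03,0,0.93],"rotation":[0,0,0],"jaw":100},{"xyz":[-0.03,0,0.95],"rotation":[0,0,0],"jaw":100},{"xyz":[-0.03,0,0.95],"rotation":[0,0,0],"jaw":100},{"xyz":[-0.03,0,0.95],"rotation":[0,0,0],"jaw":100}]' 15
```

```text
t: 16.15
tcp_pos: [0.4374, -0.1266, 0.0706]
tcp_rot: [[0.353, 0.936, -0.001], [0.936, -0.353, -0.002], [-0.002, -0.0, -1.0]]
wrist_force: [0.5, -0.2, -0.7]
opening: 0.0624
grip_force: 15.0
```

```bash
python3 -m creep '[{"xyz":[0,0,0.01],"rotation":[0,0,0],"jaw":100},{"xyz":[0,0,0.02],"rotation":[0,0,0],"jaw":100},{"xyz":[0,0,0.03],"rotation":[0,0,0],"jaw":100},{"xyz":[0,0,0.03],"rotation":[0,0,0],"jaw":100}]' 15
```

```text
t: 16.55
tcp_pos: [0.4374, -0.1265, 0.0698]
tcp_rot: [[0.353, 0.936, -0.001], [0.936, -0.353, -0.002], [-0.003, -0.0, -1.0]]
wrist_force: [-4.0, 1.3, 10.4]
opening: 0.062
grip_force: 15.0
```

```bash
python3 -m creep '[{"xyz":[0,0,0],"rotation":[0,0,0],"jaw":70},{"xyz":[0,0,0],"rotation":[0,0,0],"jaw":45},{"xyz":[0,0,0],"rotation":[0,0,0],"jaw":35},{"xyz":[0,0,0],"rotation":[0,0,0],"jaw":35},{"xyz":[0,0,-0.3],"rotation":[0,0,0],"jaw":35},{"xyz":[0,0,-1],"rotation":[0,0,0],"jaw":35},{"xyz":[0,0,-1.8],"rotation":[0,0,0],"jaw":35},{"xyz":[0,0,-2.4],"rotation":[0,0,0],"jaw":50},{"xyz":[0,0,-2.4],"rotation":[0,0,0],"jaw":60},{"xyz":[0,0,-2.4],"rotation":[0,0,0],"jaw":60}]' 10
python3 - <<'E'
from h import *
go(.49,.0915,.17,35)
E
```

```text
t: 17.55
tcp_pos: [0.4375, -0.1265, 0.1891]
tcp_rot: [[0.353, 0.936, -0.001], [0.936, -0.353, -0.002], [-0.002, 0.0, -1.0]]
wrist_force: [-0.7, -0.6, -0.3]
opening: 0.0675
grip_force: 0.0
xyz [4.45, -0.56, 0.37] rot [-0.01, 0.02, -9.28] t 17.55 open 0.0675 p [ 0.4375 -0.1265  0.1891] j7 -0.36
```

```bash
python3 - <<'E'
from h import *
go(.5185,.0505,.18,35)
E
```

```text
xyz [3.89, 0.27, 0.17] rot [-0.01, 0.02, -9.28] t 17.55 open 0.0675 p [ 0.4375 -0.1265  0.1891] j7 -0.36
```

```bash
python3 -m creep '[{"xyz":[0.6,0,0],"rotation":[0,0,-1.2],"jaw":60},{"xyz":[1.2,0,0.1],"rotation":[0,0,-2.5],"jaw":60},{"xyz":[1.8,0.1,0.17],"rotation":[0,0,-3.8],"jaw":60},{"xyz":[2.4,0.15,0.17],"rotation":[0,0,-5.1],"jaw":60},{"xyz":[3,0.2,0.17],"rotation":[0,0,-6.4],"jaw":60},{"xyz":[3.6,0.25,0.17],"rotation":[0,0,-7.7],"jaw":60},{"xyz":[3.89,0.27,0.17],"rotation":[0,0,-9],"jaw":60},{"xyz":[3.89,0.27,0.17],"rotation":[0,0,-9.28],"jaw":60},{"xyz":[3.89,0.27,0.17],"rotation":[0,0,-9.28],"jaw":60},{"xyz":[3.89,0.27,0.17],"rotation":[0,0,-9.28],"jaw":60}]' 10
python3 - <<'E'
from h import *
go(.49,.0915,.18,35)
d=snap("wrist");np.savez("w8.npz",**d);crop(d,0,0,512,384,1.5,"w8.png")
E
```

```text
t: 18.55
tcp_pos: [0.5178, 0.0494, 0.179]
tcp_rot: [[-0.571, 0.821, -0.004], [0.821, 0.571, -0.003], [-0.0, -0.004, -1.0]]
wrist_force: [-0.2, 0.3, 0.2]
opening: 0.0676
grip_force: 0.0
xyz [1.01, 0.02, -0.02] rot [-0.04, 0.0, -0.04] t 18.55 open 0.0676 p [0.5178 0.0494 0.179 ] j7 0.09
```

View pics/w8.png

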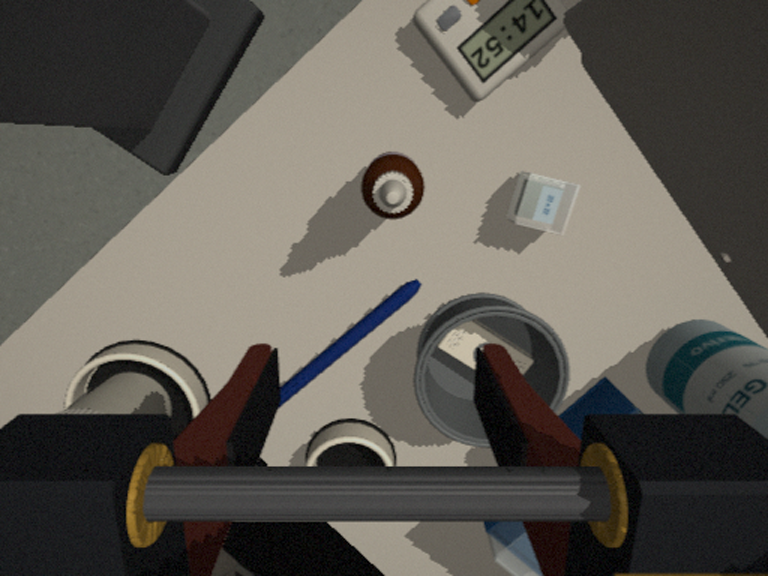

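The bottle's shoulder is centred at (392,186), its nozzle tip at (394,190).

```bash
python3 - <<'E'
from h import *
d=load("w8");P=lambda U:(np.array(U)+.5)/1.5-.5
print(back(d,*P((392,186)),.06).round(4),back(d,*P((394,190)),.092).round(4))
go(.490,.0915,.043,35)
E
```

```text
[0.493  0.0985 0.06  ] [0.4926 0.0993 0.092 ]
xyz [1.01, 0.03, 2.73] rot [-0.04, 0.0, -0.03] t 18.6 open 0.0671 p [0.518  0.0494 0.1793] j7 0.09
```

```bash
python3 -m creep '[{"xyz":[0.5,0.04,0],"rotation":[-0.04,0,0],"jaw":60},{"xyz":[1.04,0.07,0.1],"rotation":[-0.04,0,0],"jaw":60},{"xyz":[1.04,0.07,0.5],"rotation":[-0.04,0,0],"jaw":60},{"xyz":[1.04,0.07,1.1],"rotation":[-0.04,0,0],"jaw":60},{"xyz":[1.04,0.07,1.7],"rotation":[-0.04,0,0],"jaw":60},{"xyz":[1.04,0.07,2.3],"rotation":[-0.04,0,0],"jaw":60},{"xyz":[1.04,0.07,2.6],"rotation":[-0.04,0,0],"jaw":60},{"xyz":[1.04,0.07,2.72],"rotation":[-0.04,0,0],"jaw":60},{"xyz":[1.04,0.07,2.72],"rotation":[-0.04,0,0],"jaw":60}]' 10
```

```text
t: 19.5
tcp_pos: [0.4915, 0.095, 0.0439]
tcp_rot: [[-0.573, 0.819, 0.001], [0.819, 0.573, 0.0], [-0.001, 0.001, -1.0]]
wrist_force: [0.7, -0.5, 0.1]
opening: 0.0672
grip_force: 0.0
```

```bash
python3 -m creep '[{"xyz":[0,0,0],"rotation":[0,0,0],"jaw":100},{"xyz":[0,0,0],"rotation":[0,0,0],"jaw":125},{"xyz":[0,0,0],"rotation":[0,0,0],"jaw":145},{"xyz":[0,0,0],"rotation":[0,0,0],"jaw":160},{"xyz":[0,0,0],"rotation":[0,0,0],"jaw":180},{"xyz":[0,0,0],"rotation":[0,0,0],"jaw":180},{"xyz":[0,0,0],"rotation":[0,0,0],"jaw":180},{"xyz":[0,0,0],"rotation":[0,0,0],"jaw":180}]' 10
python3 - <<'E'
from h import *
go(.578,-.078,.11,35)
E
```

```text
t: 20.3
tcp_pos: [0.4918, 0.0953, 0.0442]
tcp_rot: [[-0.574, 0.819, 0.003], [0.819, 0.574, 0.001], [-0.001, 0.002, -1.0]]
wrist_force: [-0.2, -0.6, 4.2]
opening: 0.0328
grip_force: 9.9
xyz [-3.83, -0.57, -1.31] rot [0.02, 0.01, 0.0] t 20.3 open 0.0328 p [0.4918 0.0953 0.0442] j7 -0.19
```

```bash
python3 -m creep '[{"xyz":[0,0,-0.3],"rotation":[0,0,0],"jaw":180},{"xyz":[0,0,-0.8],"rotation":[0,0,0],"jaw":180},{"xyz":[-0.2,0,-1.2],"rotation":[0,0,0],"jaw":180},{"xyz":[-0.7,-0.1,-1.31],"rotation":[0,0,0],"jaw":180},{"xyz":[-1.3,-0.2,-1.31],"rotation":[0,0,0],"jaw":180},{"xyz":[-1.9,-0.3,-1.31],"rotation":[0,0,0],"jaw":180},{"xyz":[-2.5,-0.4,-1.31],"rotation":[0,0,0],"jaw":180},{"xyz":[-3.1,-0.5,-1.31],"rotation":[0,0,0],"jaw":180},{"xyz":[-3.6,-0.57,-1.31],"rotation":[0,0,0],"jaw":180},{"xyz":[-3.83,-0.57,-1.31],"rotation":[0,0,0],"jaw":180},{"xyz":[-3.83,-0.57,-1.31],"rotation":[0,0,0],"jaw":180},{"xyz":[-3.83,-0.57,-1.31],"rotation":[0,0,0],"jaw":180}]' 10
python3 - <<'E'
from h import *
go(.578,-.078,.0485,35)
d=snap("wrist");s=snap("top");np.savez("t9.npz",**s)
a=d["im"];b=cv2.resize(s["im"][90:210,170:330],(512,384),interpolation=cv2.INTER_CUBIC);cv2.imwrite("pics/w9.png",cv2.resize(np.hstack([a,b]),(800,300)))
E
```

```text
t: 21.5
tcp_pos: [0.5774, -0.0764, 0.1097]
tcp_rot: [[-0.575, 0.818, 0.001], [0.818, 0.575, 0.002], [0.001, 0.002, -1.0]]
wrist_force: [0.3, 0.3, -0.1]
opening: 0.0329
grip_force: 9.9
xyz [-0.03, -0.01, 1.22] rot [0.02, -0.01, 0.02] t 21.5 open 0.0329 p [ 0.5774 -0.0764  0.1097] j7 0.26
```

View pics/w9.png

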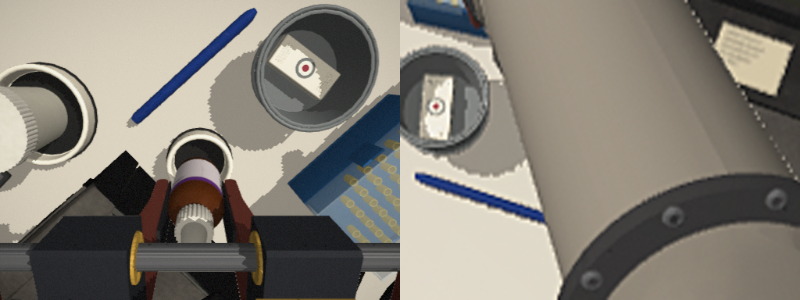

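The bottle is upright in the grip and lined up with the holder (about 198 against 200). Lowering.

```bash
python3 -m creep '[{"xyz":[-0.03,0,0.2],"rotation":[0,0,0],"jaw":180},{"xyz":[-0.03,0,0.4],"rotation":[0,0,0],"jaw":180},{"xyz":[-0.03,0,0.6],"rotation":[0,0,0],"jaw":180},{"xyz":[-0.03,0,0.8],"rotation":[0,0,0],"jaw":180},{"xyz":[-0.03,0,0.95],"rotation":[0,0,0],"jaw":180},{"xyz":[-0.03,0,1.05],"rotation":[0,0,0],"jaw":180},{"xyz":[-0.03,0,1.12],"rotation":[0,0,0],"jaw":180},{"xyz":[-0.03,0,1.17],"rotation":[0,0,0],"jaw":180},{"xyz":[-0.03,0,1.2],"rotation":[0,0,0],"jaw":180},{"xyz":[-0.03,0,1.2],"rotation":[0,0,0],"jaw":180},{"xyz":[-0.03,0,1.2],"rotation":[0,0,0],"jaw":180}]' 10
```

```text
t: 22.7
tcp_pos: [0.579, -0.0792, 0.0497]
tcp_rot: [[-0.574, 0.819, 0.002], [0.819, 0.574, 0.001], [-0.001, 0.002, -1.0]]
wrist_force: [-1.1, -0.4, -0.1]
opening: 0.033
grip_force: 9.9
```

```bash
python3 -m creep '[{"xyz":[0,0,0.01],"rotation":[0,0,0],"jaw":180},{"xyz":[0,0,0.02],"rotation":[0,0,0],"jaw":180},{"xyz":[0,0,0.03],"rotation":[0,0,0],"jaw":180},{"xyz":[0,0,0.03],"rotation":[0,0,0],"jaw":180}]' 10
```

```text
t: 23.1
tcp_pos: [0.5791, -0.0793, 0.0483]
tcp_rot: [[-0.574, 0.819, 0.002], [0.819, 0.574, 0.0], [-0.001, 0.002, -1.0]]
wrist_force: [-0.4, 0.2, 2.8]
opening: 0.0327
grip_force: 9.9
```

```bash
python3 -m creep '[{"xyz":[0,0,0.01],"rotation":[0,0,0],"jaw":180},{"xyz":[0,0,0.01],"rotation":[0,0,0],"jaw":150},{"xyz":[0,0,0.01],"rotation":[0,0,0],"jaw":138},{"xyz":[0,0,0.01],"rotation":[0,0,0],"jaw":128},{"xyz":[0,0,0.01],"rotation":[0,0,0],"jaw":128},{"xyz":[0,0,-0.3],"rotation":[0,0,0],"jaw":128},{"xyz":[0,0,-0.8],"rotation":[0,0,0],"jaw":128},{"xyz":[0,0,-1.5],"rotation":[0,0,0],"jaw":128},{"xyz":[0,0,-2],"rotation":[0,0,0],"jaw":128},{"xyz":[0,0,-2.4],"rotation":[0,0,0],"jaw":128},{"xyz":[0,0,-2.4],"rotation":[0,0,0],"jaw":128}]' 10
python3 - <<'E'
from h import *
go(.45,.06,.22,35)
E
```

```text
t: 24.2
tcp_pos: [0.5806, -0.079, 0.1719]
tcp_rot: [[-0.574, 0.819, 0.008], [0.819, 0.574, -0.0], [-0.005, 0.006, -1.0]]
wrist_force: [-0.6, -0.2, 0.4]
opening: 0.0438
grip_force: 0.0
xyz [3.77, -0.54, -0.98] rot [0.06, 0.04, 0.0] t 24.2 open 0.0438 p [ 0.5806 -0.079   0.1719] j7 0.32
```

```bash
python3 -m creep '[{"xyz":[0.5,-0.1,-0.1],"rotation":[0,0,0],"jaw":128},{"xyz":[1.2,-0.3,-0.3],"rotation":[0,0,0],"jaw":128},{"xyz":[2,-0.6,-0.6],"rotation":[0,0,0],"jaw":128},{"xyz":[2.8,-0.6,-0.9],"rotation":[0,0,0],"jaw":128},{"xyz":[3.6,-0.55,-1],"rotation":[0,0,0],"jaw":128},{"xyz":[4.3,-0.5,-1],"rotation":[0,0,0],"jaw":128},{"xyz":[5,-0.5,-1],"rotation":[0,0,0],"jaw":128},{"xyz":[5,-0.5,-1],"rotation":[0,0,0],"jaw":128},{"xyz":[5,-0.5,-1],"rotation":[0,0,0],"jaw":128},{"xyz":[5,-0.5,-1],"rotation":[0,0,0],"jaw":128}]' 10
python3 - <<'E'
from h import *
s=snap("scene");t=snap("top")
a=cv2.resize(s["im"][110:360,180:430],(400,400),interpolation=cv2.INTER_CUBIC);b=cv2.resize(t["im"][90:290,160:360],(400,400),interpolation=cv2.INTER_CUBIC)
cv2.imwrite("pics/f.png",np.hstack([a,b]))
E
```

```text
t: 25.2
tcp_pos: [0.415, 0.1101, 0.2176]
tcp_rot: [[-0.573, 0.82, 0.002], [0.82, 0.573, 0.0], [-0.001, 0.001, -1.0]]
wrist_force: [0.6, 0.6, 0.9]
opening: 0.0441
grip_force: 0.0
```

View pics/f.png

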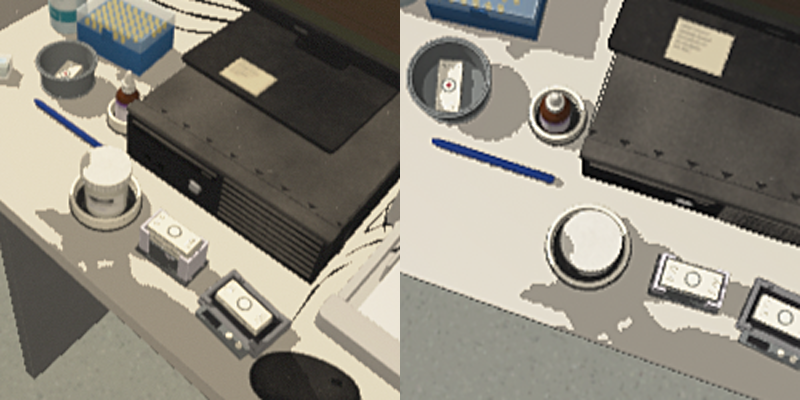

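The final views show the used cartridge in the tub, the cup and bottle upright in their holders, and the fresh cartridge flat in the nest. The dispenser is still stocked.

```bash
python3 -c "
from station import robot
print(robot.hand_in())"
```

```text
the job is handed in; nothing more can be done
None
```

I handed the job in at about 25 s of robot time: the used cartridge is in the tub, a fresh one lies flat in the cradle's nest, and the cup and bottle stand upright in their holders. The hand-in call returned no verdict.

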